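# One turn on the levelling jack

### The arm

A 6-joint arm with a two-finger parallel gripper is mounted at the origin on the work surface. World frame = base frame: x ahead of the robot, y to its left, z up, the work surface at z = 0. Lengths are in m, angles in rad, forces in N, time in s.
With the tool pointing down it reaches from about 0.25 to 0.725 m from the base axis. Payload 4 kg.
Tool frame: the origin (TCP) lies on the centre line of the jaws, within the pads' length; the fingertips stand 11 mm ahead of it and the grasp point (between the pads) lies 8 mm behind it (bot.nose_length is the distance from the TCP to the fingertips, in m); z points along the fingers, y is the direction in which the jaws open and shut (so a half turn about z gives the same grasp; the last joint's range is limited). The gripper opens to 85 mm and grips with 20 to 120 N. Pads are 22 mm wide; open, the fingers measure 114 mm over their backs; the gripper's body (76 mm by 85 mm) begins 54 mm behind the grasp point. The pads swing forward as they close: fully open they stand 13 mm farther back than shut.
Start: joints at [-1.131, 0.241, 0.005, 1.335, 0, 1.571], TCP at [0.213, -0.452, 0.242] pointing down, gripper open.
Joint ranges: [-2.72, 2.72], [-1.05, 1.87], [-1.09, 1.28], [-1.99, 2.15], [-1.42, 1.44], [-3.14, 3.14]. Speed limits (rad/s): [2.79, 2.79, 3.14, 3.14, 3.14, 3.14].

### API

Orientations are given as a unit quaternion [x, y, z, w].
In Python, from workcell import bot gives the robot as it stands.
- The arm moves only by the tool play_rows, never from a script. Its argument "plan" is one flat list of numbers, 6 for each row, row after row: the shift along the tool's x, y, z in mm, then the turn, a rotation vector about the tool's x, y, z in rad. A call has 1 to 20 rows; each row shifts and turns the commanded pose from where the row before left it, along the tool's axes as they then stand; what a row does not reach is not made up. A row lasts 1/8 s, in which the tool goes at most 62.5 mm and 10.7 degrees, less where a joint would pass 70% of its speed; a pose out of reach is approached as far as the arm can. A call with a gripper value outside its range is refused whole. "hand" is the opening in per cent of the stroke, from 0 (shut) to 100 (fully open), set as the call begins (left out, the last holds). The fingers move at their own pace and stop on an object; the grip force is fixed at half the most. Time passes only in rows, so rows that do not move let the fingers close. It gives the time, the measured TCP pose, the force and the opening at its end, in the units of the state.
- bot.get_obs(): the state, without advancing time (a new reading comes with each control period).
- bot.camera(name): name is "scene" or "top" or "wrist"; returns a dict with "frame" (384x512x3 uint8, blue, green, red), "range_z" (384x512 float32, m along the optical axis (not along the pixel's ray), 0 where there is no reading), "K" (3x3 intrinsics, pixels), "cam_to_world" (4x4, takes a point from camera to world coordinates). Camera axes: x right, y down, z forward; pixel columns grow to the right and rows downward; lengths in m; the calibration is good to about 2 mm. A picture is of the moment at which its call begins.
- bot.job_done(): hands the job in, once; it reports no verdict.
Trained networks look in the newest picture that a camera, given by its name, has taken for a name from the list of things; names that differ only in an ending like _2 or _b are one class to them, and where a whole thing is asked for, a point or a joint stands for the part that bears it (a point fixed in the world has none). Each returns a list of dicts, best first, with "p" (0 to 1); they miss things now and then, are a little off and sometimes report something else, mostly with a low value. They report only what shows in the picture. A call takes as long as a camera call.
- bot.outline_of(query, camera): "mask" (384x512 bool, what is visible of it) and "point" ([row, column] in pixels, amid what is visible of it).
The state is a dict: "clock": time; "joint_pos": joint angles; "joint_vel": joint speeds; "tau": joint torques, N m; "eef_pos": TCP position; "tool_rot": TCP orientation; "ft_force": force on the tool from outside, world axes, zero at the start; "ft_torque": the same for the moment, N m; "grip_width": finger opening in m.
Only numpy, scipy, OpenCV 4.12 (cv2) and the standard library are available. Lean on these libraries where they do the work, as an engineer would, in place of code of your own. Each camera call takes 0.05 s, during which the arm holds its last target.

### The job

Raise the stool-leg levelling jack by exactly one turn: with the fingertips, gently push the upright handle of the flat hand wheel clockwise (seen from above) once all the way round, so that the handle stops where it started. Only push the handle, do not grip it; leave the glue bottle, the mallet and the tin where they are, and finish with the hand clear of everything.

Things in the scene. Friction and masses are not known exactly. Their poses are not given: they have to be found in the camera images.
- jack: The levelling jack, fixed to the bench: a plywood housing with a pale wooden deck, 230 x 450 mm, its deck 90 mm above the bench. Origin on the bench straight under the wheel's axis; z up. The deck spans x -115 to 115 mm and y -125 to 325 mm in this frame. A round cork-faced pad (70 mm across, about 30 mm above the deck) at y = 190 mm rises 6 mm per wheel turn by itself; nothing need be done to it. Its yaw varies from start to start.
- wheel_centre (a point): Point on the vertical axis of the hand wheel, 116 mm above the bench, at the mid-height of the rim. The wheel is aluminium, lies flat, three spokes, 166 mm outer diameter; the rim is a 16 mm thick ring of 75 mm centre radius (its top 124 mm above the bench); the hub is 36 mm across, top 128 mm above the bench.
- handle_top (a point): Centre of the top face of the wheel's handle: an upright plain black cylinder, 22 mm diameter, standing on the rim at the end of one spoke, 75 mm from the wheel's axis; its top is 188 mm above the bench, so it stands 64 mm above the rim. It does not spin on its own and turns with the wheel; pushing it along its circle takes about 4 N, and the wheel stays where it is left (no spring, hardly any coasting).
- wheel (a joint): Turn of the hand wheel, rad, growing clockwise seen from above; it starts somewhere between -1.5 and 1.5 and one turn adds 6.283. At 0 the handle lies on the jack's -x side. It has no stop within reach and turns both ways.
- glue: Yellow glue bottle, 60 mm diameter, 150 mm high, standing loose on the bench beside the jack's short wheel end. Origin at the centre of its underside. Bystander.
- mallet: Wooden mallet lying loose on the bench, handle 200 mm long along its -x, head 70 x 120 x 60 mm centred 90 mm along its +x. Origin on the bench under the handle. Bystander.
- tin: Small steel tin, 44 mm diameter, 45 mm high, standing loose on the jack's deck beyond the pad. Origin at the centre of its underside. Bystander.

How it is judged:
By the outcome, as a careful person would: the job done as asked, in the order asked, and still so for the second after the job is handed in, with the robot touching nothing.
It also fails if it takes over 58 s, if anything falls off the work surface, if the arm or the gripper's body presses on something with over 40 N, if the wrist force passes 120 N, or if a joint passes its speed limit or range.

## Working session

There is one attempt and no reset: what is moved stays moved. The work goes in short steps, Python scripts to look and compute and a tool call to move; the robot and the scene stay as the last step left them, time stands still between calls to the robot, and variables do not carry over. Pictures are saved under pics/ and viewed, and the job is handed in when it is done.

Besides the shell and the picture viewer there is one more tool, called after "Emit:" as name(argument=value, ...) on one line, values as JSON. play_rows: Moves the arm, as the interface text tells. Its arguments: {"type":"object","properties":{"plan":{"type":"array","items":{"type":"number"}},"hand":{"type":"number"}},"required":["plan"]}

```bash
ls; mkdir -p pics
cat > h.py <<'E'
import numpy as np,cv2
from workcell import bot
def pts(c):
    z=c["range_z"];K=c["K"];v,u=np.indices(z.shape)
    P=np.stack([(u-K[0,2])/K[0,0]*z,(v-K[1,2])/K[1,1]*z,z],-1)
    T=c["cam_to_world"];return P@T[:3,:3].T+T[:3,3]
E
python3 - <<'E'
from h import *
o=bot.get_obs();print({k:np.round(v,3) for k,v in o.items()})
for n in("top","scene"):
    c=bot.camera(n);cv2.imwrite(f"pics/{n}0.png",c["frame"]);W=pts(c);ok=c["range_z"]>0
    for q in("jack","wheel","wheel_centre","handle_top","glue","mallet","tin"):
        for d in bot.outline_of(q,n)[:2]:
            m=d["mask"]&ok;p=W[m]
            if len(p)==0:continue
            print(n,q,round(d["p"],2),np.round(d["point"]),"mean",p.mean(0).round(3),"min",np.percentile(p,2,axis=0).round(3),"max",np.percentile(p,98,axis=0).round(3))
E
```

```text
pics
{'clock': np.float64(0.0), 'joint_pos': array([-1.131,  0.241,  0.004,  1.335, -0.   ,  1.571]), 'joint_vel': array([ 0.001, -0.   ,  0.001,  0.   ,  0.   ,  0.   ]), 'tau': array([-2.0000e-03, -3.7231e+01,  2.5241e+01,  1.7000e-02, -0.0000e+00,
        0.0000e+00]), 'eef_pos': array([ 0.213, -0.452,  0.241]), 'tool_rot': array([ 0.976,  0.218, -0.   , -0.001]), 'ft_force': array([ 0.367,  0.272, -0.247]), 'ft_torque': array([-0.073,  0.01 ,  0.037]), 'grip_width': np.float64(0.086)}
top jack 0.84 [181. 235.] mean [0.568 0.087 0.094] min [ 0.444 -0.124  0.084] max [0.698 0.308 0.126]
top wheel 0.62 [185. 267.] mean [ 0.552 -0.007  0.122] min [ 0.479 -0.085  0.088] max [0.628 0.07  0.186]
top wheel_centre 0.9 [181. 237.] mean [0.567 0.086 0.094] min [ 0.443 -0.126  0.084] max [0.696 0.307 0.126]
top handle_top 0.77 [183. 268.] mean [ 0.553 -0.007  0.124] min [ 0.476 -0.085  0.09 ] max [0.63  0.069 0.187]
top handle_top 0.53 [181. 239.] mean [0.567 0.086 0.094] min [ 0.446 -0.125  0.085] max [0.697 0.306 0.126]
top glue 0.83 [167. 336.] mean [ 0.609 -0.203  0.094] min [ 0.587 -0.2
[... 304 characters left out ...]
 0.444 -0.129  0.006] max [0.709 0.303 0.126]
scene wheel 0.69 [210. 270.] mean [ 0.556 -0.004  0.125] min [ 0.481 -0.084  0.11 ] max [0.632 0.068 0.186]
scene wheel_centre 0.56 [224. 301.] mean [0.592 0.079 0.088] min [ 0.449 -0.128  0.014] max [0.708 0.301 0.126]
scene handle_top 0.55 [212. 271.] mean [ 0.556 -0.003  0.125] min [ 0.482 -0.085  0.106] max [0.633 0.069 0.186]
scene glue 0.77 [266. 193.] mean [ 0.631 -0.209  0.089] min [ 0.605 -0.237  0.009] max [ 0.646 -0.183  0.15 ]
scene mallet 0.97 [239. 152.] mean [ 0.486 -0.307  0.046] min [ 0.309 -0.378  0.003] max [ 0.56  -0.254  0.062]
scene tin 0.84 [225. 378.] mean [0.659 0.251 0.124] min [0.637 0.235 0.093] max [0.676 0.275 0.137]
```

```bash
cat > w.py <<'E'
from h import *
from scipy.optimize import least_squares
def handle(W,ok,tol=0.006):
    m=ok&(W[...,2]>0.18)&(W[...,2]<0.195)&(np.hypot(W[...,0]-.555,W[...,1]+.008)<0.1)
    return W[m]
if __name__=="__main__":
  for n in("top","scene"):
    c=bot.camera(n);W=pts(c);ok=c["range_z"]>0
    p=handle(W,ok);print(n,"handle",len(p),p.mean(0).round(4),((p.min(0)+p.max(0))/2).round(4),np.ptp(p,axis=0).round(4))
    m=ok&(W[...,2]>0.118)&(W[...,2]<0.128)&(np.hypot(W[...,0]-.555,W[...,1]+.008)<0.1)&(np.hypot(W[...,0]-.555,W[...,1]+.008)>0.055)
    r=W[m];f=least_squares(lambda q:np.hypot(r[:,0]-q[0],r[:,1]-q[1])-.075,[.555,-.008],loss='soft_l1',f_scale=.003)
    print("centre",f.x.round(4),len(r))
    m=ok&(abs(W[...,2]-.09)<.004)&(W[...,0]>.4)&(W[...,0]<.75)&(abs(W[...,1]-.09)<.25)
    q=W[m][:,:2].astype(np.float32);print("rect",cv2.minAreaRect(q),cv2.boxPoints(cv2.minAreaRect(q)).round(3).tolist())
E
python3 w.py
```

```text
top handle 52 [0.5276 0.0627 0.1875] [0.5276 0.063  0.1865] [0.0196 0.0193 0.0121]
centre [ 0.5538 -0.0074] 802
rect ((0.5711999535560608, 0.0910414457321167), (0.4502067565917969, 0.23034466803073883), 80.33623504638672) [[0.41999998688697815, -0.1120000034570694], [0.6470000147819519, -0.15000000596046448], [0.7229999899864197, 0.2939999997615814], [0.4950000047683716, 0.3319999873638153]]
scene handle 63 [0.5301 0.0616 0.186 ] [0.5282 0.0617 0.1862] [0.0238 0.0211 0.0105]
centre [ 0.5557 -0.0088] 944
rect ((0.5711132287979126, 0.09051063656806946), (0.44988304376602173, 0.23246940970420837), 80.25104522705078) [[0.4180000126361847, -0.1120000034570694], [0.6480000019073486, -0.1509999930858612], [0.7239999771118164, 0.2930000126361847], [0.4950000047683716, 0.3319999873638153]]
```

View pics/top0.png

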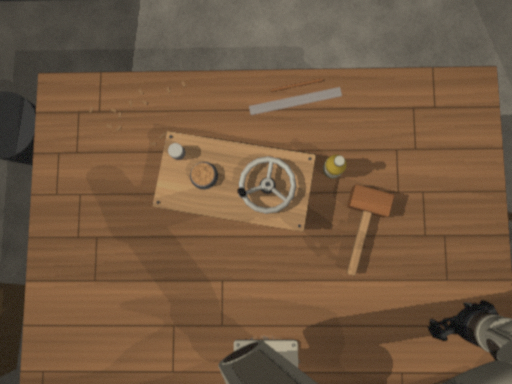

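View pics/scene0.png

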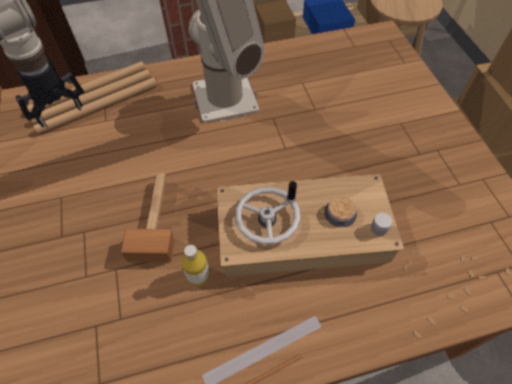

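The handle is at about (0.528, 0.063), pixel (242,192) in the top view. The wheel centre is at about (0.5545, -0.008), pixel (267,185). The glue, mallet and tin all stand clear of the wheel circle. First I'll shut the hand and check which way joint 6 turns.

Emit:
play_rows(plan=[0, 0, 0, 0, 0, -0.17, 0, 0, 0, 0, 0, -0.17, 0, 0, 0, 0, 0, 0, 0, 0, 0, 0, 0, 0], hand=0)

```text
clock: 1.4
eef_pos: [0.2129, -0.4525, 0.2423]
tool_rot: [0.925, 0.379, -0.0, 0.0]
ft_force: [0.2, 0.3, 0.9]
grip_width: 0.0124
```

```bash
cat > g.py <<'E'
from h import *
from scipy.spatial.transform import Rotation as R
C=np.array([.5545,-.008]);PH0=np.degrees(np.arctan2(.0705,-.0265));RAD=.075
def Rd(psi): # tool down, x axis at yaw psi deg
    p=np.radians(psi);x=[np.cos(p),np.sin(p),0];z=[0,0,-1];return R.from_matrix(np.stack([x,np.cross(z,x),z],1))
def rows(P0,R0,targets):
    out=[]
    for P,psi in targets:
        P=np.array(P);R1=Rd(psi);d=R0.inv().apply(P-P0)*1000;r=(R0.inv()*R1).as_rotvec()
        row=[round(float(a),1)+0 for a in d]+[round(float(a),3)+0 for a in r];out.append(row)
        P0=P0+R0.apply(np.array(row[:3])/1000);R0=R0*R.from_rotvec(row[3:])
    return out
def cur():
    o=bot.get_obs();return o["eef_pos"],R.from_quat(o["tool_rot"]),o
def show(rs):
    for i in range(0,len(rs),20): print("[" + ",".join(f"{v:g}" for r in rs[i:i+20] for v in r)+"]",len(rs[i:i+20]))
def yaw(Rm): x=Rm.as_matrix()[:,0];return np.degrees(np.arctan2(x[1],x[0]))
E
python3 - <<'E'
from g import *
P,Rm,o=cur();print(P,yaw(Rm),o["joint_pos"].round(3),o["grip_width"],bot.nose_length,PH0)
# start pose: delta 28 deg
d=28;psi=PH0-90-d
n=np.array([np.cos(np.radians(psi)),np.sin(np.radians(psi))]);H=C+RAD*np.array([np.cos(np.radians(PH0)),np.sin(np.radians(PH0))])
S=np.r_[H-.037*n,.24];y0=yaw(Rm);y1=psi+360;N=int(np.ceil((y1-y0)/9.8));print(S,psi,N)
show(rows(P,Rm,[(P+(S-P)*(k/N),y0+(y1-y0)*k/N) for k in range(1,N+1)]))
E
```

```text
[ 0.21287588 -0.45245115  0.24233216] 44.54210246695266 [-1.131  0.241  0.005  1.335 -0.     1.233] 0.012408993103664678 0.011 110.60056407582488
[0.49141931 0.06696928 0.24      ] -7.399435924175123 32
[17.6,-5.5,0.1,0,0,-0.168,18.2,-2.4,0,0,0,-0.168,18.4,0.6,0.1,0,0,-0.168,18.1,3.8,0.1,0,0,-0.168,17.2,6.6,0.1,0,0,-0.168,15.8,9.5,0,0,0,-0.168,14,11.9,0.1,0,0,-0.168,11.8,14.2,0.1,0,0,-0.168,9.3,15.9,0,0,0,-0.168,6.5,17.2,0.1,0,0,-0.168,3.5,18.1,0.1,0,0,-0.168,0.4,18.4,0.1,0,0,-0.168,-2.6,18.2,0,0,0,-0.168,-5.7,17.5,0.1,0,0,-0.168,-8.5,16.4,0.1,0,0,-0.168,-11.1,14.7,0,0,0,-0.168,-13.4,12.6,0.1,0,0,-0.168,-15.3,10.2,0.1,0,0,-0.168,-16.9,7.5,0.1,0,0,-0.168,-17.8,4.5,0,0,0,-0.168] 20
[-18.4,1.6,0.1,0,0,-0.168,-18.3,-1.6,0.1,0,0,-0.168,-17.8,-4.6,0,0,0,-0.168,-16.8,-7.6,0.1,0,0,-0.168,-15.4,-10.2,0.1,0,0,-0.168,-13.3,-12.7,0.1,0,0,-0.169,-11.1,-14.7,0,0,0,-0.168,-8.5,-16.4,0.1,0,0,-0.168,-5.6,-17.5,0.1,0,0,-0.168,-2.6,-18.2,0,0,0,-0.168,0.6,-18.4,0.1,0,0,-0.168,3.5,-18.1,0.1,0,0,-0.168] 12
```

Emit:
play_rows(plan=[17.6, -5.5, 0.1, 0, 0, -0.168, 18.2, -2.4, 0, 0, 0, -0.168, 18.4, 0.6, 0.1, 0, 0, -0.168, 18.1, 3.8, 0.1, 0, 0, -0.168, 17.2, 6.6, 0.1, 0, 0, -0.168, 15.8, 9.5, 0, 0, 0, -0.168, 14, 11.9, 0.1, 0, 0, -0.168, 11.8, 14.2, 0.1, 0, 0, -0.168, 9.3, 15.9, 0, 0, 0, -0.168, 6.5, 17.2, 0.1, 0, 0, -0.168, 3.5, 18.1, 0.1, 0, 0, -0.168, 0.4, 18.4, 0.1, 0, 0, -0.168, -2.6, 18.2, 0, 0, 0, -0.168, -5.7, 17.5, 0.1, 0, 0, -0.168, -8.5, 16.4, 0.1, 0, 0, -0.168, -11.1, 14.7, 0, 0, 0, -0.168, -13.4, 12.6, 0.1, 0, 0, -0.168, -15.3, 10.2, 0.1, 0, 0, -0.168, -16.9, 7.5, 0.1, 0, 0, -0.168, -17.8, 4.5, 0, 0, 0, -0.168])

```text
clock: 3.9
eef_pos: [0.3865, -0.1269, 0.241]
tool_rot: [-0.48, 0.877, -0.0, 0.0]
ft_force: [1.0, -0.9, -0.3]
grip_width: 0.0001
```

Emit:
play_rows(plan=[-18.4, 1.6, 0.1, 0, 0, -0.168, -18.3, -1.6, 0.1, 0, 0, -0.168, -17.8, -4.6, 0, 0, 0, -0.168, -16.8, -7.6, 0.1, 0, 0, -0.168, -15.4, -10.2, 0.1, 0, 0, -0.168, -13.3, -12.7, 0.1, 0, 0, -0.169, -11.1, -14.7, 0, 0, 0, -0.168, -8.5, -16.4, 0.1, 0, 0, -0.168, -5.6, -17.5, 0.1, 0, 0, -0.168, -2.6, -18.2, 0, 0, 0, -0.168, 0.6, -18.4, 0.1, 0, 0, -0.168, 3.5, -18.1, 0.1, 0, 0, -0.168, 0, 0, 0, 0, 0, 0])

```text
clock: 5.52
eef_pos: [0.4904, 0.0684, 0.2398]
tool_rot: [0.998, -0.064, -0.0, 0.0]
ft_force: [-0.9, 0.3, 0.1]
grip_width: 0.0001
```

Run:
```python
from g import *
P,Rm,o=cur();print(o["clock"],P,yaw(Rm),o["joint_pos"].round(3),o["grip_width"],o["ft_force"])
d=28;psi=PH0-90-d
n=np.array([np.cos(np.radians(psi)),np.sin(np.radians(psi))]);H=C+RAD*np.array([np.cos(np.radians(PH0)),np.sin(np.radians(PH0))])
S=np.r_[H-.037*n,.166]
show(rows(P,Rm,[(P+(S-P)*k/3,psi) for k in (1,2,3)]))
for n in("wrist","scene"):
    c=bot.camera(n);cv2.imwrite(f"pics/{n}1.png",c["frame"])
```

```text
5.525 [0.49044    0.068389   0.23981448] -7.331797052572663 [ 0.139  0.232 -0.012  1.326 -0.    -2.875] 8.500250849011751e-05 [-0.89663232  0.25132136  0.05554275]
[0.4,0.4,24.6,0,0,0.001,0.4,0.5,24.6,0,0,0,0.4,0.4,24.6,0,0,0] 3
```

Emit:
play_rows(plan=[0.4, 0.4, 24.6, 0, 0, 0, 0.4, 0.5, 24.6, 0, 0, 0, 0.4, 0.4, 24.6, 0, 0, 0, 0, 0, 0, 0, 0, 0])

```text
clock: 6.12
eef_pos: [0.4892, 0.0653, 0.1646]
tool_rot: [0.998, -0.065, -0.002, 0.001]
ft_force: [0.3, -0.7, 1.3]
grip_width: 0.0003
```

```bash
python3 - <<'E'
from g import *
P,Rm,o=cur();print(o["clock"],P,yaw(Rm),o["joint_pos"].round(3),o["ft_force"])
for n in("wrist","scene"):
    c=bot.camera(n);cv2.imwrite(f"pics/{n}2.png",c["frame"])
E
python3 w.py
python3 -c "
import cv2,numpy as np
a=cv2.imread('pics/wrist2.png');b=cv2.imread('pics/scene2.png')[130:290,150:430]
cv2.imwrite('pics/c2.png',np.hstack([cv2.resize(a,(400,300)),cv2.resize(b,(400,300))]))"
```

```text
6.125 [0.48922243 0.06525843 0.16459411] -7.41325437621364 [ 0.133  0.28  -0.151  1.144 -0.    -2.879] [ 0.2828777 -0.6697783  1.3299905]w.py:9: RuntimeWarning: Mean of empty slice.
  p=handle(W,ok);print(n,"handle",len(p),p.mean(0).round(4),((p.min(0)+p.max(0))/2).round(4),np.ptp(p,axis=0).round(4))
  ret = um.true_divide(
Traceback (most recent call last):
  File "w.py", line 9, in <module>
    p=handle(W,ok);print(n,"handle",len(p),p.mean(0).round(4),((p.min(0)+p.max(0))/2).round(4),np.ptp(p,axis=0).round(4))
                                                                ~~~~~^^^
ValueError: zero-size array to reduction operation minimum which has no identity
```

View pics/c2.png

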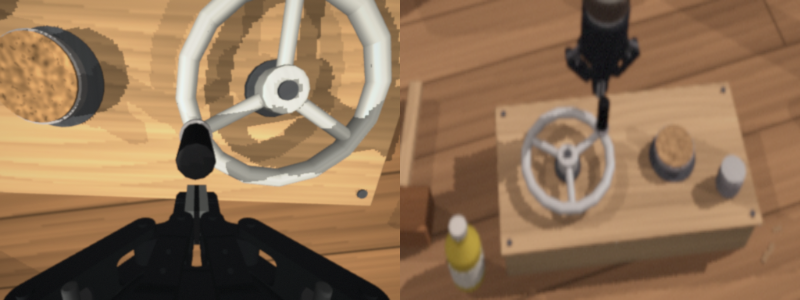

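The wrist view (left) shows the shut fingertips at (196,195), straight behind the handle at (195,150). I'll push along the arc in stages.

```bash
cat > arc.py <<'E'
import sys
from g import *
def pose(th,gap=0.0,z=.166):
    d=28-24*th/352;ph=np.radians(PH0-th);psi=PH0-th-90-d;q=np.radians(psi)
    H=C+RAD*np.array([np.cos(ph),np.sin(ph)]);return np.r_[H-(.022+gap)*np.array([np.cos(q),np.sin(q)]),z],psi
a,b,N=float(sys.argv[1]),float(sys.argv[2]),int(sys.argv[3])
P,Rm,o=cur();print(o["clock"],P.round(4),yaw(Rm),o["joint_pos"].round(3),o["ft_force"].round(1))
T=[]
if len(sys.argv)>4: T=[pose(0,g) for g in (.01,.005,.001)]
else: print("expected",pose(a))
T+=[pose(a+(b-a)*k/N) for k in range(1,N+1)]
show(rows(P,Rm,T))
E
python3 arc.py 0 74 17 x
```

```text
6.275 [0.4917 0.0659 0.1674] -7.328687064809593 [ 0.133  0.278 -0.146  1.145 -0.    -2.88 ] [-0.6 -0.6  0.2]
[4.6,-1,1.4,0,-0.002,0.001,5,0,0,0,0,0,4,0,0,0,0,0,6.1,-4,0,0,0,0.071,5.2,-4,0,0,0,0.071,5.2,-4,0,0,0,0.071,5.3,-4,0,0,0,0.07,5.2,-3.9,0,0,0,0.071,5.2,-3.9,0,0,0,0.071,5.3,-3.9,0,0,0,0.071,5.3,-3.8,0,0,0,0.071,5.2,-3.9,0,0,0,0.07,5.3,-3.8,0,0,0,0.071,5.3,-3.7,0,0,0.001,0.071,5.4,-3.8,0,0,0,0.071,5.3,-3.7,0,0,0,0.071,5.3,-3.7,0,0,0,0.07,5.4,-3.6,0,0,0,0.071,5.3,-3.7,0,0,0,0.071,5.4,-3.6,0,0,0,0.071] 20
```

Emit:
play_rows(plan=[4.6, -1, 1.4, 0, 0, 0, 5, 0, 0, 0, 0, 0, 4, 0, 0, 0, 0, 0, 6.1, -4, 0, 0, 0, 0.071, 5.2, -4, 0, 0, 0, 0.071, 5.2, -4, 0, 0, 0, 0.071, 5.3, -4, 0, 0, 0, 0.071, 5.2, -3.9, 0, 0, 0, 0.071])

```text
clock: 7.28
eef_pos: [0.5349, 0.0777, 0.1645]
tool_rot: [0.971, -0.239, -0.001, 0.0]
ft_force: [-3.8, 0.5, 1.7]
grip_width: 0.0001
```

```bash
python3 arc.py 21.8 108.8 20;  python3 - <<'E'
from g import *
a=bot.camera("wrist")["frame"];b=bot.camera("scene")["frame"][130:290,150:430]
cv2.imwrite('pics/c3.png',np.hstack([cv2.resize(a,(400,300)),cv2.resize(b,(400,300))]))
print(cur()[2]["eef_pos"])
E
```

```text
7.275 [0.5349 0.0777 0.1645] -27.71114879382347 [ 0.144  0.367 -0.026  1.18   0.    -2.514] [-3.8  0.5  1.7]
expected (array([0.53659362, 0.07721454, 0.166     ]), np.float64(-27.71307228781148))
[6.9,-4.3,-1.5,0.002,0.003,0.071,5.3,-3.9,0,0,0,0.071,5.2,-3.8,0,0,0,0.07,5.3,-3.8,0,0,0,0.071,5.3,-3.8,0,0,0,0.071,5.3,-3.8,0,-0.001,0,0.071,5.3,-3.7,0,0,0,0.07,5.3,-3.8,0,0,0,0.071,5.4,-3.6,0,0,0,0.071,5.3,-3.7,0,0,0,0.07,5.4,-3.6,0,0,0,0.071,5.3,-3.6,0,0,0,0.071,5.4,-3.6,0,0,0,0.071,5.4,-3.6,0,0,0,0.07,5.4,-3.5,0,0,0,0.071,5.4,-3.5,0,0,-0.001,0.071,5.4,-3.4,0,0,0,0.071,5.5,-3.5,0,0,0,0.07,5.4,-3.4,0,0,0,0.071,5.5,-3.4,0,0,0,0.071] 20
[0.53583494 0.07778808 0.16449231]
```

View pics/c3.png

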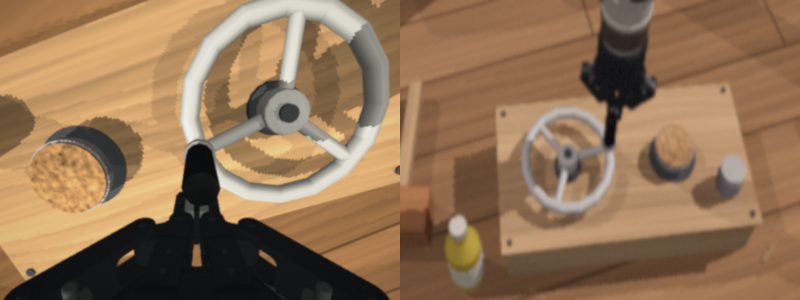

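The wheel is turning with the finger at about 4 N, and the handle is centred on the fingertips at (200,180). Carrying on.

Emit:
play_rows(plan=[6, -4, -0.5, 0, 0, 0.071, 5.3, -3.9, 0, 0, 0, 0.071, 5.2, -3.8, 0, 0, 0, 0.07, 5.3, -3.8, 0, 0, 0, 0.071, 5.3, -3.8, 0, 0, 0, 0.071, 5.3, -3.8, 0, 0, 0, 0.071, 5.3, -3.7, 0, 0, 0, 0.07, 5.3, -3.8, 0, 0, 0, 0.071, 5.4, -3.6, 0, 0, 0, 0.071, 5.3, -3.7, 0, 0, 0, 0.07, 5.4, -3.6, 0, 0, 0, 0.071, 5.3, -3.6, 0, 0, 0, 0.071, 5.4, -3.6, 0, 0, 0, 0.071, 5.4, -3.6, 0, 0, 0, 0.07, 5.4, -3.5, 0, 0, 0, 0.071, 5.4, -3.5, 0, 0, 0, 0.071, 5.4, -3.4, 0, 0, 0, 0.071, 5.5, -3.5, 0, 0, 0, 0.07, 5.4, -3.4, 0, 0, 0, 0.071, 5.5, -3.4, 0, 0, 0, 0.071])

```text
clock: 9.88
eef_pos: [0.6374, 0.0169, 0.1646]
tool_rot: [-0.583, 0.812, 0.001, 0.001]
ft_force: [2.1, 3.0, -2.4]
grip_width: -0.0002
```

```bash
python3 arc.py 108.8 195.8 20;  python3 - <<'E'
from g import *
a=bot.camera("wrist")["frame"];b=bot.camera("scene")["frame"][130:290,150:430]
cv2.imwrite('pics/c4.png',np.hstack([cv2.resize(a,(400,300)),cv2.resize(b,(400,300))]))
print(cur()[2]["eef_pos"])
E
```

```text
9.875 [0.6374 0.0169 0.1646] -108.64023729194159 [ 0.025  0.554  0.27   1.287  0.003 -1.22 ] [ 2.1  3.  -2.4]
expected (array([0.636546  , 0.01518515, 0.166     ]), np.float64(-108.7812541059933))
[7.3,-3.1,-1.4,0.001,0.003,0.073,5.5,-3.3,0,0,0,0.071,5.5,-3.3,0,0,0,0.071,5.4,-3.3,0,0,0,0.07,5.5,-3.2,0,0,0,0.071,5.5,-3.2,0,0,0,0.071,5.5,-3.2,0,0,0,0.071,5.6,-3.2,0,0,0,0.07,5.5,-3.1,0,0,0,0.071,5.5,-3.1,0,0,0,0.071,5.6,-3.1,0,0,0,0.071,5.5,-3,0,0,0,0.07,5.6,-3,0,0,0,0.071,5.5,-3,0,0,0,0.071,5.6,-3,0,0,0,0.071,5.6,-2.9,0,0,0,0.07,5.6,-2.9,0,0,0,0.071,5.6,-2.9,0,0,0,0.071,5.6,-2.8,0,0,0,0.071,5.6,-2.8,0,0,0,0.07] 20
[0.6375184  0.01590012 0.16481565]
```

View pics/c4.png

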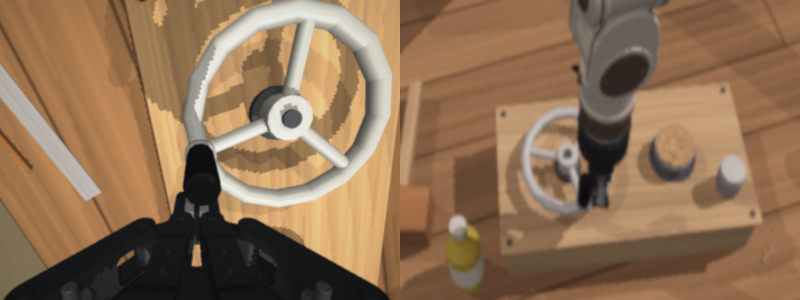

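Emit:
play_rows(plan=[6.2, -3.3, -0.5, 0, 0, 0.072, 5.5, -3.3, 0, 0, 0, 0.071, 5.5, -3.3, 0, 0, 0, 0.071, 5.4, -3.3, 0, 0, 0, 0.07, 5.5, -3.2, 0, 0, 0, 0.071, 5.5, -3.2, 0, 0, 0, 0.071, 5.5, -3.2, 0, 0, 0, 0.071, 5.6, -3.2, 0, 0, 0, 0.07, 5.5, -3.1, 0, 0, 0, 0.071, 5.5, -3.1, 0, 0, 0, 0.071, 5.6, -3.1, 0, 0, 0, 0.071, 5.5, -3, 0, 0, 0, 0.07, 5.6, -3, 0, 0, 0, 0.071, 5.5, -3, 0, 0, 0, 0.071, 5.6, -3, 0, 0, 0, 0.071, 5.6, -2.9, 0, 0, 0, 0.07, 5.6, -2.9, 0, 0, 0, 0.071, 5.6, -2.9, 0, 0, 0, 0.071, 5.6, -2.8, 0, 0, 0, 0.071, 5.6, -2.8, 0, 0, 0, 0.07])

```text
clock: 12.48
eef_pos: [0.5846, -0.0892, 0.1667]
tool_rot: [0.086, 0.996, -0.002, 0.003]
ft_force: [5.4, -4.5, -1.8]
grip_width: -0.0001
```

```bash
python3 arc.py 195.8 282.8 20;  python3 - <<'E'
from g import *
a=bot.camera("wrist")["frame"];b=bot.camera("scene")["frame"][130:290,150:430]
cv2.imwrite('pics/c5.png',np.hstack([cv2.resize(a,(400,300)),cv2.resize(b,(400,300))]))
print(cur()[2]["eef_pos"])
E
```

```text
12.475 [ 0.5846 -0.0892  0.1667] 170.13839986035273 [-0.15   0.456  0.116  1.225 -0.004  0.023] [ 5.4 -4.5 -1.8]
expected (array([ 0.58245231, -0.08650022,  0.166     ]), np.float64(-189.84943592417514))
[8.2,-0.5,0.7,-0.003,0.006,0.071,5.6,-2.8,0,0,0,0.07,5.6,-2.7,0,0,0,0.071,5.7,-2.7,0,0,0,0.071,5.6,-2.7,0,0,0,0.071,5.6,-2.6,0,0,0,0.07,5.7,-2.6,0,0,0,0.071,5.7,-2.6,0,0,0,0.071,5.6,-2.6,0,0,0,0.07,5.7,-2.5,0,0,0,0.071,5.7,-2.5,-0.1,0,0,0.071,5.6,-2.4,0,0,0,0.071,5.7,-2.5,0,0,0,0.07,5.7,-2.4,0,0,0,0.071,5.7,-2.4,0,0,0,0.071,5.7,-2.3,0,0,0,0.071,5.7,-2.3,0,0,0,0.07,5.7,-2.3,0,0,0,0.071,5.7,-2.3,0,0,0,0.071,5.7,-2.2,0,0,0,0.071] 20
[ 0.58371393 -0.08891038  0.16670168]
```

View pics/c5.png

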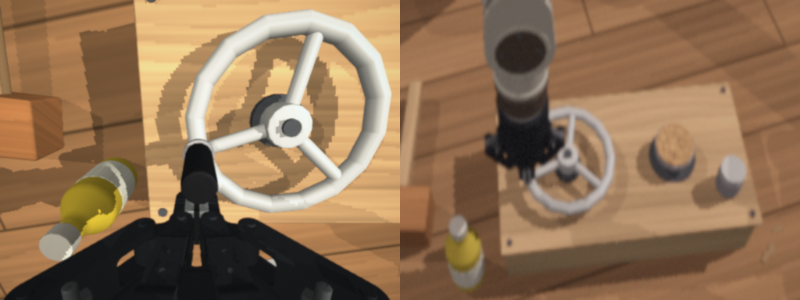

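Still centred on the handle, about 7 N. Third quarter next.

Emit:
play_rows(plan=[6.5, -1.8, 0.2, 0, 0, 0.071, 5.6, -2.8, 0, 0, 0, 0.07, 5.6, -2.7, 0, 0, 0, 0.071, 5.7, -2.7, 0, 0, 0, 0.071, 5.6, -2.7, 0, 0, 0, 0.071, 5.6, -2.6, 0, 0, 0, 0.07, 5.7, -2.6, 0, 0, 0, 0.071, 5.7, -2.6, 0, 0, 0, 0.071, 5.6, -2.6, 0, 0, 0, 0.07, 5.7, -2.5, 0, 0, 0, 0.071, 5.7, -2.5, 0, 0, 0, 0.071, 5.6, -2.4, 0, 0, 0, 0.071, 5.7, -2.5, 0, 0, 0, 0.07, 5.7, -2.4, 0, 0, 0, 0.071, 5.7, -2.4, 0, 0, 0, 0.071, 5.7, -2.3, 0, 0, 0, 0.071, 5.7, -2.3, 0, 0, 0, 0.07, 5.7, -2.3, 0, 0, 0, 0.071, 5.7, -2.3, 0, 0, 0, 0.071, 5.7, -2.2, 0, 0, 0, 0.071])

```text
clock: 15.08
eef_pos: [0.4788, -0.041, 0.1663]
tool_rot: [0.713, 0.701, -0.001, 0.001]
ft_force: [-1.2, -4.1, 1.2]
grip_width: 0.0001
```

```bash
python3 arc.py 282.8 350 16;  python3 - <<'E'
from g import *
a=bot.camera("wrist")["frame"];b=bot.camera("scene")["frame"][130:290,150:430]
cv2.imwrite('pics/c6.png',np.hstack([cv2.resize(a,(400,300)),cv2.resize(b,(400,300))]))
print(cur()[2]["eef_pos"])
E
```

```text
15.075 [ 0.4788 -0.041   0.1663] 89.0624553961688 [-0.083  0.251 -0.186  1.133 -0.004  1.504] [-1.2 -4.1  1.2]
expected (array([ 0.47984169, -0.04017658,  0.166     ]), np.float64(-270.9176177423569))
[6.4,-1.1,0.3,0.001,0.004,0.068,5.5,-2.1,0,0,0,0.068,5.5,-2.1,0,-0.001,0,0.069,5.5,-2.1,0,0,0,0.068,5.6,-2,0,0,0,0.068,5.5,-2,0,0,0,0.068,5.5,-2,0,0,0,0.069,5.5,-1.9,0,0,0,0.068,5.6,-1.9,0,0,0,0.068,5.5,-1.9,0,0,0,0.069,5.5,-1.9,0,0,0,0.068,5.6,-1.8,0,0,-0.001,0.068,5.5,-1.8,0,0,0,0.069,5.6,-1.8,0,0,0,0.068,5.5,-1.8,0,0,0,0.068,5.5,-1.7,0,0,0,0.069] 16
[ 0.47876782 -0.04020501  0.16619887]
```

View pics/c6.png

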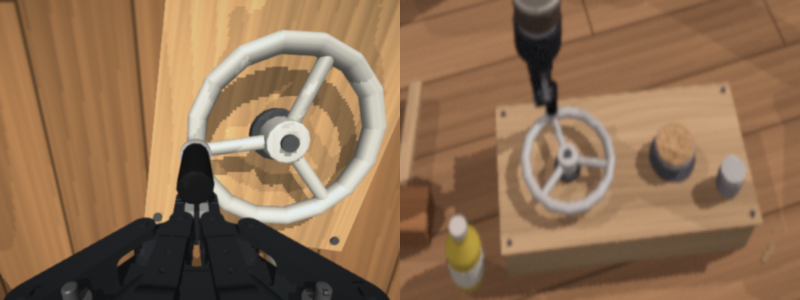

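Emit:
play_rows(plan=[5.8, -1.8, 0, 0, 0, 0.068, 5.5, -2.1, 0, 0, 0, 0.068, 5.5, -2.1, 0, 0, 0, 0.069, 5.5, -2.1, 0, 0, 0, 0.068, 5.6, -2, 0, 0, 0, 0.068, 5.5, -2, 0, 0, 0, 0.068, 5.5, -2, 0, 0, 0, 0.069, 5.5, -1.9, 0, 0, 0, 0.068, 5.6, -1.9, 0, 0, 0, 0.068, 5.5, -1.9, 0, 0, 0, 0.069, 5.5, -1.9, 0, 0, 0, 0.068, 5.6, -1.8, 0, 0, 0, 0.068, 5.5, -1.8, 0, 0, 0, 0.069, 5.6, -1.8, 0, 0, 0, 0.068, 5.5, -1.8, 0, 0, 0, 0.068, 5.5, -1.7, 0, 0, 0, 0.069, 0, 0, 0, 0, 0, 0, 0, 0, 0, 0, 0, 0])

```text
clock: 17.42
eef_pos: [0.4958, 0.0475, 0.1654]
tool_rot: [0.973, 0.23, -0.0, -0.0]
ft_force: [-0.5, -1.0, 1.0]
grip_width: -0.0002
```

```bash
python3 arc.py 350 360 5;  cat > see.py <<'E'
from g import *
import sys
P,Rm,o=cur();print(o["clock"],P,yaw(Rm),o["ft_force"].round(1))
n=sys.argv[1]
a=bot.camera("wrist")["frame"];c=bot.camera("scene");b=c["frame"][130:290,150:430];t=bot.camera("top");
cv2.imwrite(f'pics/{n}.png',np.vstack([np.hstack([cv2.resize(a,(400,300)),cv2.resize(b,(400,300))]),np.hstack([cv2.resize(t["frame"][130:230,190:323],(400,300)),cv2.resize(t["frame"],(400,300))])]))
for k,c in(("scene",c),("top",t)):
    W=pts(c);m=(c["range_z"]>0)&(W[...,2]>.178)&(W[...,2]<.195)&(np.hypot(W[...,0]-C[0],W[...,1]-C[1])<.1)
    p=W[m]
    if len(p):
        ctr=((p.min(0)+p.max(0))/2)[:2];print(k,len(p),p.mean(0).round(4),ctr,np.ptp(p,axis=0).round(3),[np.degrees(np.arctan2(*(v[:2]-C)[::-1])) for v in (p.mean(0),ctr)],"start",PH0)
E
python3 see.py c7
```

```text
17.425 [0.4958 0.0475 0.1654] 26.63018994975148 [ 0.095  0.285 -0.142  1.144  0.     2.772] [-0.5 -1.   1. ]
expected (array([0.49662657, 0.04675123, 0.166     ]), np.float64(-333.53579956053875))
[3,0.2,-0.6,0,0,0.035,2.7,-0.8,0,0,0.001,0.033,2.6,-0.9,0,0,0,0.032,2.6,-0.8,0,0,0,0.033,2.6,-0.9,0,0,0,0.033] 5
17.425 [0.49578122 0.04752255 0.16539674] 26.63018994975148 [-0.5 -1.   1. ]
scene 88 [0.5162 0.0543 0.1856] [0.51487706 0.05303965] [0.026 0.029 0.015] [np.float64(121.55573535461623), np.float64(122.98899392790887)] start 110.60056407582488
```

View pics/c7.png

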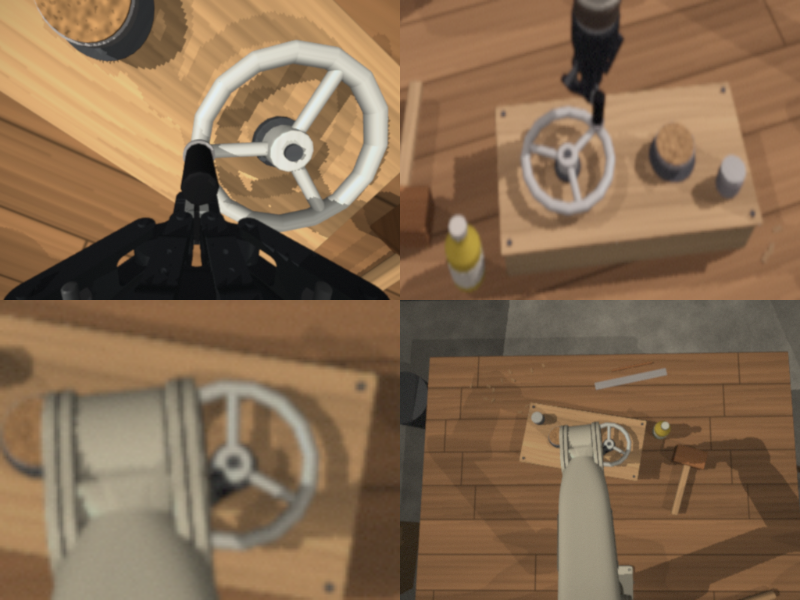

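Emit:
play_rows(plan=[2.7, -0.5, 0, 0, 0, 0.033, 2.7, -0.8, 0, 0, 0, 0.033, 2.6, -0.9, 0, 0, 0, 0.032, 2.6, -0.8, 0, 0, 0, 0.033, 0, 0, 0, 0, 0, 0, 0, 0, 0, 0, 0, 0])

```text
clock: 18.32
eef_pos: [0.5048, 0.0549, 0.1655]
tool_rot: [0.986, 0.165, 0.0, -0.0]
ft_force: [-2.0, -0.1, 0.1]
grip_width: -0.0001
```

```bash
cat > m.py <<'E'
from g import *
a0=cv2.imread("pics/scene0.png");c=bot.camera("scene");a1=c["frame"];cv2.imwrite("pics/scene_m.png",a1)
P,Rm,o=cur();print(o["clock"],P.round(4),yaw(Rm),o["ft_force"].round(1))
# render: unwarp wheel plane z=.124 to polar, compare spokes/hub via phase shift
K=c["K"];T=np.linalg.inv(c["cam_to_world"])
th=np.radians(np.arange(0,360,.25));r=np.arange(.024,.064,.001)
X=np.stack([C[0]+r[:,None]*np.cos(th),C[1]+r[:,None]*np.sin(th),np.full((len(r),len(th)),.118)],-1)
p=X@T[:3,:3].T+T[:3,3];u=(K[0,0]*p[...,0]/p[...,2]+K[0,2]).astype(np.float32);v=(K[1,1]*p[...,1]/p[...,2]+K[1,2]).astype(np.float32)
def pol(im):
    # whiteness: blue/red ratio distinguishes aluminium from wood
    f=im.astype(np.float32);w=f[...,0]/(f[...,2]+1);return cv2.remap(w.astype(np.float32),u,v,cv2.INTER_CUBIC)
A,B=pol(a0),pol(a1)
pa,pb=A.mean(0),B.mean(0)
for q in (110.6,230.6,350.6):
    for nm,s in(("0",pa),("1",pb)):
        dd=(np.degrees(th)-q+180)%360-180;m=abs(dd)<22;w=np.clip(s[m]-np.percentile(s[m],40),0,None);print(nm,q,round(float((w*dd[m]).sum()/w.sum()),2),end=" | ")
print()
for nm,im in(("0",a0),("1",a1)):
    s=im.max(2)[175:205,280:305];ys,xs=np.nonzero(s<45);print(nm,"dark handle px",len(xs),xs.mean()+280,ys.mean()+175,xs.min()+280,xs.max()+280,ys.min()+175)
E
python3 m.py
```

```text
18.375 [0.5048 0.0549 0.1656] 19.026748120682424 [-2.  -0.8 -0.8]
0 110.6 -0.84 | 1 110.6 0.48 | 0 230.6 -2.25 | 1 230.6 -0.9 | 0 350.6 0.59 | 1 350.6 1.41 | 
0 dark handle px 99 291.6060606060606 190.66666666666666 288 295 182
1 dark handle px 185 288.4108108108108 184.42162162162163 280 294 175
```

About 1.2° is left. I'll nudge 1 mm, then back off for a clear view.

Emit:
play_rows(plan=[0.5, -0.2, 0, 0, 0, 0, 0.5, -0.2, 0, 0, 0, 0, 0, 0, 0, 0, 0, 0, 0, 0, 0, 0, 0, 0, -10, 0, 0, 0, 0, 0, -20, 0, 0, 0, 0, 0, 0, 0, 0, 0, 0, 0])

```text
clock: 19.25
eef_pos: [0.4767, 0.0454, 0.1662]
tool_rot: [0.986, 0.165, 0.001, -0.0]
ft_force: [0.2, -0.0, 0.2]
grip_width: 0.0001
```

```bash
python3 m.py; python3 see.py c8
```

```text
19.3 [0.4776 0.0456 0.1663] 18.997214513236205 [ 0.4 -0.7 -0.5]
0 110.6 -0.84 | 1 110.6 -0.12 | 0 230.6 -2.25 | 1 230.6 -1.9 | 0 350.6 0.59 | 1 350.6 0.96 | 
0 dark handle px 99 291.6060606060606 190.66666666666666 288 295 182
1 dark handle px 95 291.53684210526313 190.34736842105264 288 295 182
19.3 [0.47758463 0.04557404 0.1663314 ] 18.997214513236205 [ 0.4 -0.7 -0.5]
scene 95 [0.5166 0.0566 0.1855] [0.51130414 0.05353746] [0.057 0.037 0.016] [np.float64(120.40202308910176), np.float64(125.06670802931336)] start 110.60056407582488
```

View pics/c8.png

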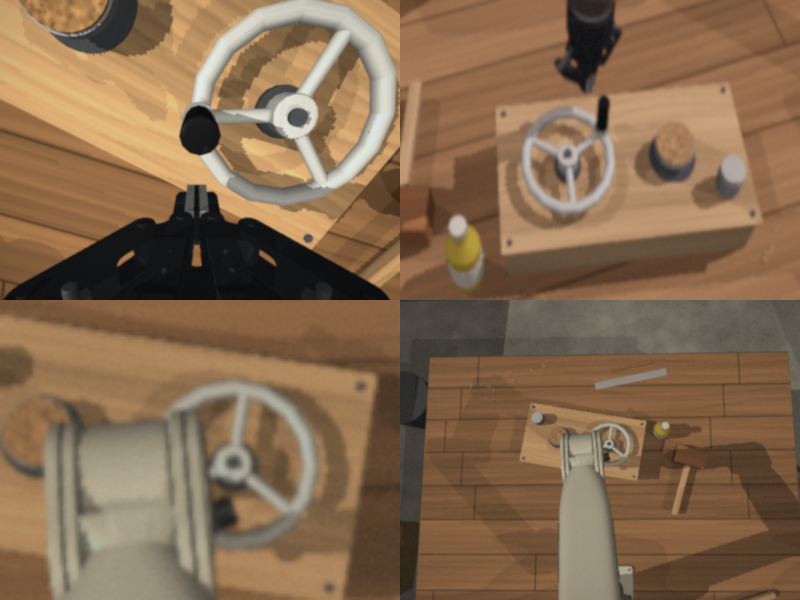

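The handle is back within about half a degree. I'll retreat upwards and to the side so both cameras see the wheel clearly.

Emit:
play_rows(plan=[-4, 0, -25, 0, 0, 0, -4, 0, -25, 0, 0, 0, -4, 0, -25, 0, 0, 0, -20, 35, 0, 0, 0, 0, -20, 40, 0, 0, 0, 0, -20, 40, 0, 0, 0, 0, -20, 40, 0, 0, 0, 0, -20, 40, 0, 0, 0, 0, -20, 40, 0, 0, 0, 0, -10, 20, 0, 0, 0, 0, 0, 0, 0, 0, 0, 0, 0, 0, 0, 0, 0, 0])

```text
clock: 20.95
eef_pos: [0.4261, -0.2414, 0.2405]
tool_rot: [0.986, 0.165, 0.0, -0.0]
ft_force: [0.9, 0.1, -0.3]
grip_width: 0.0001
```

```bash
python3 m.py; python3 see.py c9; python3 w.py
python3 - <<'E'
from h import *
for n in("top","scene"):
    c=bot.camera(n);W=pts(c);ok=c["range_z"]>0
    for q in("glue","mallet","tin"):
        for d in bot.outline_of(q,n)[:1]:
            m=d["mask"]&ok;print(n,q,round(d["p"],2),d["point"],W[m].mean(0).round(3))
    a=cv2.imread(f"pics/{n}0.png");g0=cv2.cvtColor(a,6).astype(np.float32);g1=cv2.cvtColor(c["frame"],6).astype(np.float32)
    # handle patch sub-pixel shift
    r=(slice(180,204),slice(230,254)) if n=="top" else (slice(178,206),slice(280,304))
    D=lambda g:np.clip(70-g[r],0,None)
    for g in(g0,g1):
        w=D(g);yy,xx=np.indices(w.shape);print(n,"dark centroid",(w*xx).sum()/w.sum(),(w*yy).sum()/w.sum())
    cv2.imwrite(f"pics/{n}_f.png",c["frame"])
E
```

```text
21.0 [ 0.4261 -0.2411  0.2406] 19.07100329939993 [0.6 0.  0.5]
0 110.6 -0.84 | 1 110.6 -0.13 | 0 230.6 -2.25 | 1 230.6 -1.77 | 0 350.6 0.59 | 1 350.6 1.19 | 
0 dark handle px 99 291.6060606060606 190.66666666666666 288 295 182
1 dark handle px 90 291.5777777777778 190.35555555555555 288 295 182
21.0 [ 0.42612693 -0.24106704  0.24056568] 19.07100329939993 [0.6 0.  0.5]
scene 67 [0.5302 0.061  0.1856] [0.52861691 0.06144134] [0.021 0.019 0.012] [np.float64(109.41494589715775), np.float64(110.44209175784316)] start 110.60056407582488
top 51 [0.5272 0.0625 0.1873] [0.52747332 0.06305693] [0.019 0.019 0.01 ] [np.float64(111.14811597109967), np.float64(110.82443557980983)] start 110.60056407582488
top handle 51 [0.5272 0.0625 0.1872] [0.5275 0.063  0.186 ] [0.0196 0.0193 0.0097]
centre [ 0.5538 -0.0074] 791
rect ((0.5713790059089661, 0.0910361260175705), (0.4501515328884125, 0.23046152293682098), 80.22880554199219) [[0.41999998688697815, -0.11100000143051147], [0.6470000147819519, -0.15000000596046448], [0.7229999899864197, 0.2930000126361847], [0.4959999918937683, 0.3319999873638153]]
scene handle 61 [0.5295 0.0614 0.1859] [0.5289 0.0614 0.1852] [0.0208 0.0196 0.0095]
centre [ 0.5558 -0.0087] 962
rect ((0.5710338354110718, 0.09036068618297577), (0.4495764970779419, 0.2323714792728424), 80.23243713378906) [[0.4180000126361847, -0.11100000143051147], [0.6470000147819519, -0.1509999930858612], [0.7239999771118164, 0.2919999957084656], [0.4950000047683716, 0.3319999873638153]]
top glue 0.69 [166.9, 332.7] [ 0.609 -0.204  0.096]
top tin 0.58 [152.7, 176.8] [0.651 0.252 0.129]
top dark centroid 11.80035335689046 11.874558303886927
top dark centroid 11.855651105651106 12.166461916461916
scene glue 0.57 [269.2, 194.7] [ 0.631 -0.21   0.088]
scene tin 0.8 [225.3, 379.0] [0.659 0.251 0.125]
scene dark centroid 11.54255711127487 12.855195283714075
scene dark centroid 11.515337423312884 12.716999802097764
```

View pics/c9.png

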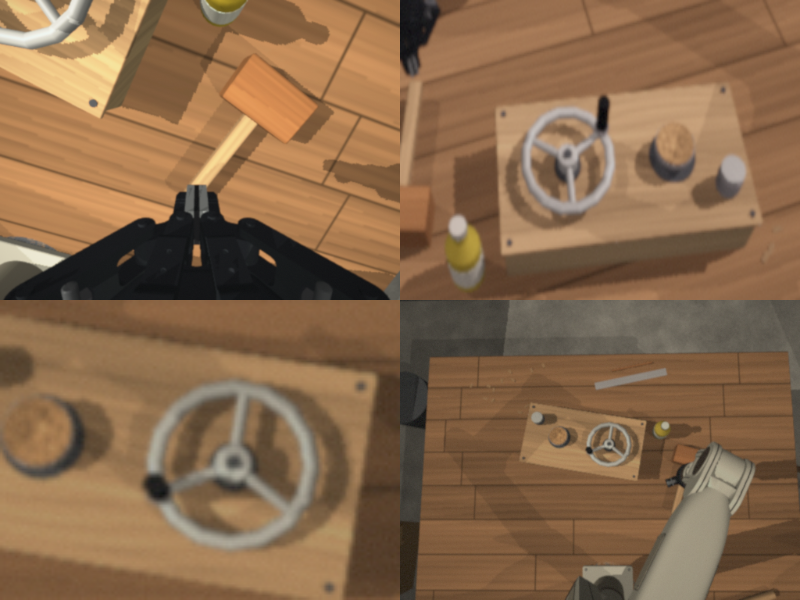

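The handle is back within about 0.6° of its start and the hand is clear. The mallet was never approached and shows in the wrist view. Handing in.

```bash
python3 -c "
from workcell import bot
print(bot.job_done())"
```

```text
the job is handed in; nothing more can be done
None
```

I pushed the hand wheel once all the way round clockwise, and the handle is back where it started to within about 0.6° (roughly 0.8 mm). I used the shut fingertips without gripping, and readings taken between pushes showed no more than about 7 N. The job is handed in at about 21 s, well under the 58 s limit.

**Handle position:** the spokes in the scene camera read 0.5 to 0.7° short of the start. The handle's position in the top and scene depth data agrees with the start to under 1 mm. I left that remainder rather than nudge again and risk overshooting.

**Bystanders:** the glue bottle and the tin were found again within 1 mm of their first positions. The network did not find the mallet in the last pictures because the arm partly covered it. It showed undisturbed in the wrist view, and the hand only passed well above it.

**Hand:** it finished about 0.24 m above the bench and touching nothing, with wrist force around 1 N or less, which is about the sensor noise.

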